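Unlock the medicine box

TASK

Take the key with the oblong black head from the wooden key stand, push it fully home in the lock of the white medicine box, feeling for the slot inside without forcing it, and turn it clockwise until the lid springs up. Then swing the lid right back to its stop, where it stays open by itself. Leave the key in the lock, and do not disturb the other key, the bowl, the bottle or the mug.

Things in the scene. Friction and masses are not known exactly. Their poses are not given: they have to be found in the camera images.
- key: The box's key, 62 mm long, 40 g, hanging upright by its head in one of the stand's two slots. Black plastic head 10 mm thick (x), 34 mm wide (y), 32 mm tall (z = 0 to 32 mm). Origin at the middle of the head's flat underside (the shoulder), z up. Under it a round steel shank 5 mm thick. Same after half a turn about z.
- key_tip (a point): Lower end of the key, 30 mm below its origin. Here the shank carries a flat steel bit 18 mm wide (key's y), 4 mm thick (x) and 10 mm tall (20 to 30 mm below the origin).
- key_stand: Wooden key stand, base 80 x 160 mm, fixed; origin under its middle, y along its length. Its ledge (50 mm wide in x, top at z = 68 mm) has two slots 7 x 22 mm, long side along y, at y = -32 and +32 mm. A key hangs in each, the head's underside on the ledge, its wide side along y; lifted straight up 30 mm it is clear.
- house_key: The other key, not for this box, in the stand's other slot: all brass, thin round head 26 mm across and 5 mm thick on a foot 28 mm wide and 10 mm thick, 28 mm tall in all, thin blade. Origin at the middle of the foot's underside, z up. To be left alone.
- lockbox: White steel medicine box, fixed to the counter, 170 mm (x) x 220 mm (y) x 92 mm tall; origin under its middle, front faces its own -x, towards the robot. The lid, 20 mm deep (z = 72 to 92 mm), is hinged along the back (+x) edge and has a lock near the front; a folded carry handle lies flat (6 mm high) 40 to 75 mm behind the lock.
- keyhole (a point): Middle of the keyhole, on top of the lock's steel plate (36 x 36 x 5 mm): x = -43, y = 0, z = 95 mm of the shut box. It moves with the lid; its axes are the box's when shut. The keyhole is a slot 21 mm along y, 6.5 mm along x. The key has its origin here when fully home. Do not force the key (at most 70 N between key and box).
- rotor_top (a point): On the lock's axis 16 mm under the plate's top: top of the hidden rotor, with a slot 20 x 6 mm. Locked, this slot stands an unknown 0.25 to 0.55 rad clockwise (from above) of the keyhole. The key's tip first rests here (shoulder 14 mm above the plate, bit below it and free to turn); turned clockwise it finds the slot and goes 14 mm deeper, home.
- lid (a joint): Lid angle, rad: 0 shut, 1.8 open at its stop. The home key turns the rotor (drag about 0.07 N m) clockwise to a stop 1.4 rad from the keyhole; from about 1.2 rad the lid is free, presses up on the key with about 4 N and, once that is let go, springs to about 0.36. Turned, the key is captive. Past 1.65 the lid sinks to its stop and stays; below 1.5 it falls back to 0.36.
- lid_edge (a point): Middle of the lid's front lower edge, 170 mm from the hinge line; moves with the lid. The edge is 220 mm long; a lock case 46 x 46 mm hangs under the lid behind its middle. The lid (about 0.4 kg, damped hinge, 0.4 N m s/rad) tips back when pushed up and back under this edge with a few newtons.
- lid_hinge (a point): Middle of the hinge line, 74 mm above the counter on the box's back edge. The line runs along the box's y.
- bowl: White bowl, 130 mm across, 55 mm tall, origin under its middle. A bystander.
- bottle: Green glass bottle, 62 mm across, 200 mm tall, origin under its middle. A bystander.
- mug: Blue mug, 80 mm across, 90 mm tall, origin under its middle. A bystander.

How it is judged:
By the outcome, as a careful person would: the job done as asked, in the order asked, and still so for the second after the job is handed in, with the robot touching nothing.
It also fails if it takes over 64 s, if anything falls off the work surface, if the arm or the gripper's body presses on something with over 40 N, if the wrist force passes 120 N, or if a joint passes its speed limit or range.

ROBOT

A 6-joint arm with a two-finger parallel gripper is mounted at the origin on the work surface. World frame = base frame: x ahead of the robot, y to its left, z up, the work surface at z = 0. Lengths are in m, angles in rad, forces in N, time in s.
With the tool pointing down it reaches from about 0.325 to 0.875 m from the base axis. Payload 4.4 kg.
Tool frame: the origin (TCP) lies at the very end of the fingers, on their centre line; the grasp point (between the pads) lies 19 mm behind it; z points along the fingers, y is the line along which they close (so a half turn about z gives the same grasp; the last joint's range is limited). The gripper opens to 85 mm and grips with 20 to 120 N. Pads are 22 mm wide; open, the fingers measure 114 mm over their backs; the gripper's body (76 mm by 85 mm) begins 54 mm behind the grasp point. The pads swing forward as they close: fully open they stand 13 mm farther back than shut.
Start: joints at [-1.401, 0.207, 1.542, -0, 1.393, -0.15], TCP at [0.181, -0.546, 0.231] pointing down, gripper open.
Joint ranges: [-2.73, 2.73], [-0.86, 2.22], [0.23, 2.46], [-1.11, 4.25], [0.08, 2.63], [-2.82, 2.82]. Speed limits (rad/s): [2.79, 2.79, 3.14, 3.14, 3.14, 3.14].

INTERFACE

Orientations are given as a unit quaternion [x, y, z, w].
In Python, from bench import r, jaws, state, cams, job gives the robot as it stands. Calls block until the motion is done:
- r.reach(position, orientation): joint-space move of the TCP to a pose.
- r.servo_line(position, orientation=None, vel=0.15, contact_N=None): straight line of the TCP; orientation=None keeps the orientation; vel is the mean speed in m/s. With contact_N (N) it stops when the force on the tool has changed by that much, and returns True; else False.
- r.movej(angles): joint-space move.
- jaws.move_gripper(opening, grip_force=None): opening from 0.0 (shut) to 1.0 (fully open); grip_force is the grip in N (None keeps the last); returns when the fingers have stopped.
- r.wait(seconds).
- r.inverse_kinematics(position, orientation): joint angles nearest the present ones, or None.
- state(): the state.
- cams.read_camera(name): name is "side" or "top" or "wrist"; returns (picture, depth): 400x640x3 uint8, red, green, blue; 400x640 float32, m along the optical axis (not along the pixel's ray), 0 where there is no reading.
- cams.calibration(name): a dict with "K" (3x3 intrinsics, pixels), "T" (4x4, takes a point from camera to world coordinates); the wrist camera has in their place "hand_eye" (4x4, takes a point from camera to tool coordinates, whose origin is the TCP and whose axes are the flange's). Camera axes: x right, y up, looking along -z (the intrinsics and any distortion apply to the point x, -y, -z); pixel columns grow to the right and rows downward; lengths in m; the calibration is good to about 2 mm. A picture is of the moment at which its call begins: read the wrist's pose just before it. calibration takes no time and is no camera call.
A pose or a line that the arm cannot do raises r.IKError and nothing moves.
- job.close_job(): hands the job in; it is judged then, once.
Trained networks look in the newest picture that a camera, given by its name, has taken for a name from the list of things; names that differ only in an ending like _2 or _b are one class to them, and where a whole thing is asked for, a point or a joint stands for the part that bears it (a point fixed in the world has none). Each returns a list of dicts, best first, with "p" (0 to 1); they miss things now and then, are a little off and sometimes report something else, mostly with a low value. They report only what shows in the picture. A call takes as long as a camera call.
- cams.find_in(camera, target): "point" ([x, y, z] in m, in world coordinates, good to about 4 mm: the middle of the surface that is visible of it).
- cams.regions_of(camera, target): "region" (400x640 bool, what is visible of it).
- cams.tip_of(camera, target): "point" ([x, y, z] in m, in world coordinates, good to about 4 mm: a listed point, or the origin of a listed thing).
The state is a dict: "time_s": time; "joints": joint angles; "qvel": joint speeds; "tau": joint torques, N m; "position": TCP position; "ee_rot": TCP orientation; "contact_force": force on the tool from outside, world axes, zero at the start; "torque": the same for the moment, N m; "grip_width": opening from 0.0 (shut) to 1.0 (fully open); "grip_force": force on a finger pad.
Only numpy, scipy, OpenCV 4.12 (cv2) and the standard library are available. Lean on these libraries where they do the work, as an engineer would, in place of code of your own. Each camera call takes 0.05 s, during which the arm holds its last target. There are 200 camera calls.

## Working session

There is one attempt and no reset: what is moved stays moved. The work goes in short steps, each a Python script; the robot and the scene stay as the last script left them, time stands still between calls to the robot, and variables do not carry over. Pictures are saved under pics/ and viewed, at most 10 in all, crops included, and the job is handed in when it is done.

```bash
ls; mkdir -p pics; python3 - <<'E'
from bench import r,jaws,state,cams,job
import cv2,numpy as np
ims=[]
for c in ["top","side"]:
    im,d=cams.read_camera(c); ims.append(im)
    for t in ["key","house_key","key_stand","lockbox","keyhole","bowl","bottle","mug","lid_edge","lid_hinge","key_tip"]:
        for f in ("find_in","tip_of"):
            try: print(c,t,f,[(np.round(x["point"],3).tolist(),round(x["p"],2)) for x in getattr(cams,f)(c,t)[:2]])
            except Exception as e: print(c,t,f,e)
    cv2.imwrite(f"pics/{c}0.png",im[:,:,::-1])
    print(np.round(cams.calibration(c)["T"],3).tolist())
print(cams.calibration("wrist"));print(state())
E
```

```text
bench.py
pics
top key find_in [([0.445, 0.361, 0.097], 0.48)]
top key tip_of [([0.446, 0.363, 0.068], 0.52)]
top house_key find_in [([0.444, 0.3, 0.084], 0.44), ([0.58, 0.015, 0.09], 0.16)]
top house_key tip_of []
top key_stand find_in [([0.44, 0.324, 0.068], 0.75)]
top key_stand tip_of [([0.452, 0.331, 0.0], 0.68)]
top lockbox find_in [([0.582, 0.021, 0.094], 0.33)]
top lockbox tip_of [([0.588, 0.014, 0.003], 0.74)]
top keyhole find_in [([0.584, 0.018, 0.097], 0.78)]
top keyhole tip_of [([0.543, 0.024, 0.096], 0.6)]
top bowl find_in [([0.427, -0.31, 0.022], 0.82), ([0.44, 0.327, 0.071], 0.5)]
top bowl tip_of [([0.661, 0.309, 0.003], 0.58)]
top bottle find_in [([0.439, 0.324, 0.069], 0.56)]
top bottle tip_of [([0.66, 0.31, -0.0], 0.57)]
top mug find_in [([0.651, -0.309, 0.04], 0.66), ([0.445, 0.327, 0.069], 0.45)]
top mug tip_of [([0.648, -0.298, -0.004], 0.56)]
top lid_edge find_in [([0.581, 0.018, 0.093], 0.6)]
top lid_edge tip_of [([0.5, 0.028, 0.076], 0.85), ([0.45, 0.33, 0.001], 0.37)]
top lid_hinge find_in [([0.578, 0.015, 0.093], 0.55)]
top lid_hinge tip_of [([0.671, 0.007, 0.
[... 1941 characters left out ...]
00000e+00]])}
{'time_s': 2.3, 'joints': array([-1.40152096e+00,  2.06585453e-01,  1.54153172e+00,  1.75201216e-05,
        1.39347353e+00, -1.50522353e-01]), 'qvel': array([-0.00118707, -0.00083444,  0.0003699 ,  0.0011185 , -0.00074123,
        0.00015499]), 'tau': array([-4.71399687e-06, -3.83039975e+01, -2.91961670e+01, -2.65102926e-04,
        9.02594384e-04, -5.19138695e-06]), 'position': array([ 0.18074702, -0.54584908,  0.23127487]), 'ee_rot': array([9.87243637e-01, 1.59216834e-01, 8.63147561e-06, 8.95476482e-07]), 'contact_force': array([ 0.83962701, -0.39776091, -0.09823675]), 'torque': array([0.01574712, 0.03198049, 0.02219537]), 'grip_force': 0.0, 'grip_width': 0.9956538587833758}
```

View pics/top0.png

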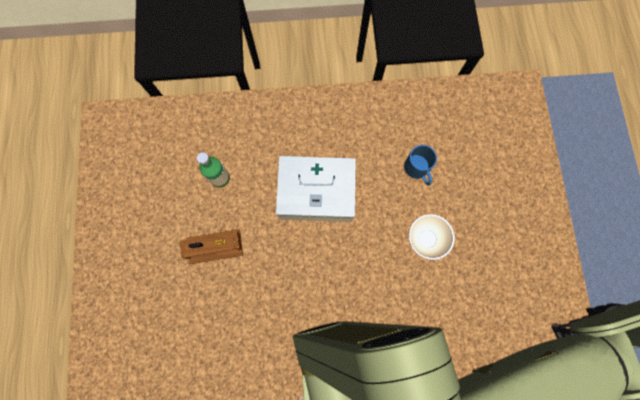

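View pics/side0.png

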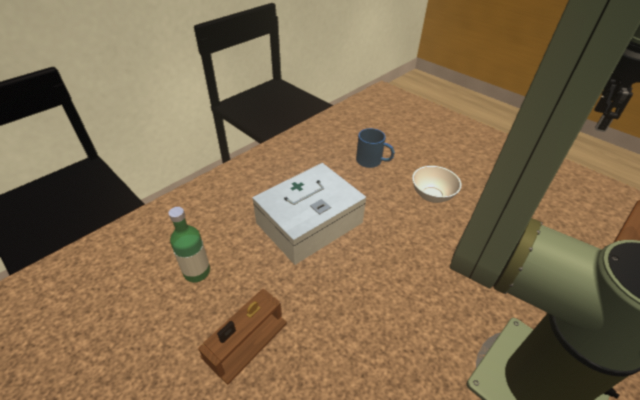

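The top view shows the box at about (316,188) with its lock at (316,200), the black key at (196,245) and the brass key at (220,241). In the side view the black key is at (227,330) and the lock at (320,206). The network positions agree with both. Next I'll use the wrist camera over the lock, then over the key.

```bash
cat > h.py <<'E'
from bench import r,jaws,state,cams,job
import numpy as np,cv2
from scipy.spatial.transform import Rotation as R
def down(yaw):
    "tool down, tool y (closing) along yaw, tool x along yaw+90deg"
    c,s=np.cos(yaw),np.sin(yaw)
    return R.from_matrix(np.array([[-s,c,0],[c,s,0],[0,0,-1.]]).T.reshape(3,3).T).as_quat()
def wcam(tag):
    s=state(); im,d=cams.read_camera("wrist")
    T=np.eye(4);T[:3,:3]=R.from_quat(s["ee_rot"]).as_matrix();T[:3,3]=s["position"]
    C=cams.calibration("wrist"); Tc=T@C["hand_eye"]
    np.savez(f"pics/{tag}.npz",im=im,d=d,T=Tc,K=C["K"]); cv2.imwrite(f"pics/{tag}.png",im[:,:,::-1])
    return im,d,Tc,C["K"]
def onplane(uv,Tc,K,z):
    "pixels -> world points on plane z"
    uv=np.atleast_2d(uv).astype(float)
    ray=np.c_[(uv[:,0]-K[0,2])/K[0,0],-(uv[:,1]-K[1,2])/K[1,1],-np.ones(len(uv))]@Tc[:3,:3].T
    return Tc[:3,3]+ray*((z-Tc[2,3])/ray[:,2])[:,None]
E
python3 - <<'E'
from h import *
for xy,yaw,tag,names in [((.5435,.023),-.12,"wbox",["keyhole","lid_edge","lid_hinge"]),((.443,.362),.08,"wkey",["key","house_key"])]:
    p=[*xy,.195]; q=down(yaw); print(np.round(R.from_quat(q).as_matrix(),2).tolist())
    print(r.inverse_kinematics(p,q)); r.reach(p,q); print(np.round(state()["position"],4))
    wcam(tag)
    for n in names: print(n,[(np.round(x["point"],4).tolist(),round(x["p"],2)) for x in cams.tip_of("wrist",n)[:2]])
    print(state()["joints"].round(2),state()["time_s"])
a=[cv2.imread(f"pics/{t}.png")[60:360,120:520] for t in("wbox","wkey")]
cv2.imwrite("pics/both.png",np.hstack(a))
E
```

```text
[[0.12, 0.99, 0.0], [0.99, -0.12, 0.0], [0.0, 0.0, -1.0]]
[-1.16837507e-01  1.73882650e-01  1.65792581e+00 -4.44089210e-16
  1.30978419e+00  3.16249261e-03]
[0.5436 0.0221 0.1951]
keyhole [([0.538, 0.0225, 0.0938], 0.58)]
lid_edge [([0.4978, 0.0235, 0.0688], 0.79)]
lid_hinge [([0.6712, 0.0118, 0.0744], 0.69)]
[-0.12  0.17  1.66 -0.    1.31  0.  ] 4.9
[[-0.08, 1.0, 0.0], [1.0, 0.08, 0.0], [0.0, 0.0, -1.0]]
[ 5.33864353e-01  2.32072555e-01  1.58812617e+00 -4.44089210e-16
  1.32139392e+00  4.53864353e-01]
[0.4436 0.3612 0.195 ]
key [([0.4422, 0.359, 0.0688], 0.64)]
house_key [([0.4509, 0.2983, 0.0705], 0.56)]
[ 0.53  0.23  1.59 -0.    1.32  0.45] 6.375
```

View pics/both.png

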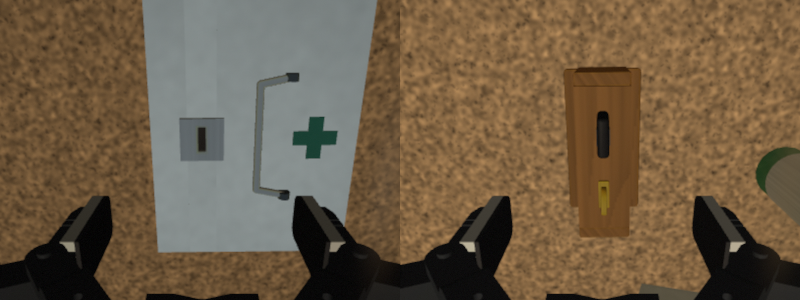

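The crop shows the lock plate near full-frame (322,199) with the slot at (321,199), and the black key head at (323,194). The brass key is at (324,257). I'll fit all of these sub-pixel.

```bash
python3 - <<'E'
from h import *
def fit(mask,name,D,z):
    n,l,st,ce=cv2.connectedComponentsWithStats(mask.astype(np.uint8))
    i=1+np.argmax(st[1:,4]); cs,_=cv2.findContours((l==i).astype(np.uint8),0,2)
    v,u=np.nonzero(l==i); P=onplane(np.c_[u,v],D["T"],D["K"],z)[:,:2]
    m=P.mean(0); w,V=np.linalg.eigh(np.cov((P-m).T)); a=V[:,1]*np.sign(V[1,1])
    rc=cv2.minAreaRect((P*1000).astype(np.float32))
    print(name,st[i].tolist(),"mean",m.round(4),"long axis yaw from +Y",round(np.arctan2(-a[0],a[1]),3),"rect",np.round(rc[0],1),np.round(rc[1],1),round(rc[2],1))
D=np.load("pics/wbox.npz"); im=D["im"].astype(int); g=im.mean(2)
print(g[199,295:350:1].round().astype(int).tolist()); print(D["d"][199,300:345:4].round(3))
s=np.zeros(g.shape,bool); s[180:220,305:340]=1
for th in (70,90): fit((g<th)&s,f"slot<{th}",D,.095)
s=np.zeros(g.shape,bool); s[165:240,285:360]=1
fit((g<160)&s,"plate",D,.097)
# lid top: white
w=(g>140)&(im.max(2)-im.min(2)<50); s=np.ones(g.shape,bool); s[:, :200]=0;s[:,520:]=0; fit(w&s,"lid",D,.092)
D=np.load("pics/wkey.npz"); im=D["im"].astype(int); g=im.mean(2)
print(g[194,305:342].round().astype(int).tolist(),g[160:230,323].round().astype(int).tolist()); print(D["d"][165:225:6,323].round(3),"camz",D["T"][2,3].round(3))
s=np.zeros(g.shape,bool); s[160:225,308:338]=1
for th in (35,55): fit((g<th)&s,f"head<{th}",D,.100)
s=np.zeros(g.shape,bool); s[120:300,270:380]=1
fit((im[:,:,0]>im[:,:,2]*1.9)&s,"stand",D,.068)
E
```

```text
[141, 140, 140, 140, 129, 109, 100, 101, 101, 102, 103, 103, 101, 102, 102, 101, 101, 102, 102, 100, 99, 95, 78, 47, 26, 25, 26, 25, 26, 25, 52, 82, 97, 97, 97, 100, 99, 98, 99, 98, 99, 100, 101, 102, 99, 99, 99, 100, 111, 132, 139, 140, 140, 140, 141]
[0.253 0.254 0.254 0.255 0.254 0.261 0.261 0.255 0.256 0.255 0.255 0.256]
slot<70 [318, 187, 8, 25, 196] mean [0.5431 0.0208] long axis yaw from +Y -0.122 rect [543.   20.8] [20.6  5.8] 83.0
slot<90 [317, 186, 10, 27, 258] mean [0.543  0.0208] long axis yaw from +Y -0.111 rect [543.   20.7] [22.4  7.5] 83.0
plate [285, 165, 75, 75, 5625] mean [0.5432 0.0185] long axis yaw from +Y -0.119 rect [543.1  17.7] [63.6 62.7] 83.0
lid [307, 195, 105, 116, 3434] mean [ 0.5677 -0.0403] long axis yaw from +Y -0.565 rect [559.1 -31.8] [99.7 98. ] 12.2
[76, 73, 72, 71, 70, 69, 68, 68, 68, 70, 73, 56, 24, 22, 29, 35, 36, 33, 27, 26, 24, 22, 17, 15, 48, 70, 71, 73, 75, 75, 76, 74, 73, 73, 70, 69, 68] [78, 77, 78, 78, 78, 77, 78, 77, 78, 78, 64, 29, 5, 6, 7, 7, 5, 5, 9, 15, 19, 24, 29, 30, 30, 31, 30, 29, 30, 30, 30, 29, 30, 29, 27, 28, 29, 28, 29, 29, 30, 27, 27, 28, 27, 28, 27, 28, 29, 28, 27, 27, 27, 27, 29, 27, 25, 32, 60, 77, 78, 78, 78, 79, 78, 77, 78, 79, 78, 79]
[0.272 0.271 0.249 0.245 0.247 0.248 0.25  0.25  0.252 0.289] camz 0.339
head<35 [317, 171, 12, 47, 501] mean [0.4436 0.3654] long axis yaw from +Y 0.093 rect [443.4 365.3] [ 8.9 38.4] 4.8
head<55 [316, 171, 14, 47, 580] mean [0.4436 0.3655] long axis yaw from +Y 0.09 rect [443.5 365.3] [10.4 38.4] 4.9
stand [270, 120, 110, 180, 19281] mean [0.4476 0.3383] long axis yaw from +Y 0.082 rect [448.2 333.5] [110.4 176.1] 4.5
```

```bash
python3 - <<'E'
from h import *
q=down(.086); x,y=.4436,.3622
jaws.move_gripper(.5)
r.servo_line([x,y,.115],q,vel=.15)
print("c",r.servo_line([x,y,.0735],q,vel=.07,contact_N=6),state()["position"].round(4))
jaws.move_gripper(0.,80); s=state(); print(s["grip_width"],s["grip_force"],s["contact_force"].round(1))
r.servo_line([x,y,.115],q,vel=.1); s=state(); print(s["grip_width"],s["contact_force"].round(1))
r.servo_line([x,y,.19],q,vel=.2)
r.reach([.543,.0208,.19],down(-.122))
r.wait(.2);wcam("held"); s=state(); print(s["position"].round(4),s["joints"].round(2),s["time_s"],s["contact_force"].round(2),s["grip_width"])
for n in("key","key_tip"): print(n,[(np.round(x["point"],4).tolist(),round(x["p"],2)) for x in cams.tip_of("wrist",n)[:2]])
a=cv2.imread("pics/held.png")[130:330,200:440]; cv2.imwrite("pics/heldc.png",cv2.resize(a,None,fx=3,fy=3))
E
```

```text
c False [0.4437 0.3622 0.0734]
0.10221461338322031 79.73326563835144 [0.6 0.6 2.7]
0.10048415247807892 [ 0.3  0.6 -0.7]
[0.543  0.0219 0.19  ] [-0.12  0.18  1.66  0.    1.3   0.  ] 11.3667 [-0.37  0.29 -0.62] 0.0988800624377217
key [([0.5435, 0.0187, 0.1801], 0.82)]
key_tip [([0.5437, 0.0231, 0.1587], 0.77)]
```

View pics/heldc.png

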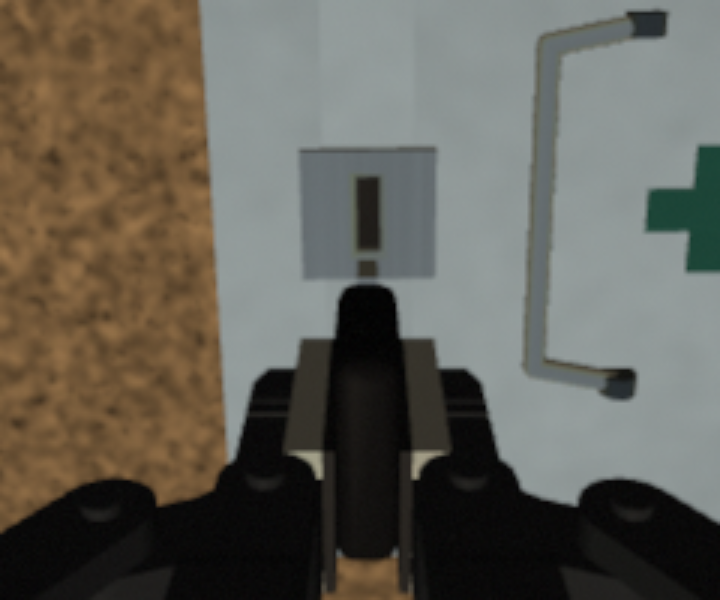

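The crop shows the key square in the pads, with the end face of its bit at full-frame (322.7,219) just below the slot at (322.7,201). Next I'll compare the tip and slot in world coordinates.

```bash
python3 - <<'E'
from h import *
D=np.load("pics/held.npz"); g=D["im"].astype(int).mean(2); T,K=D["T"],D["K"]
print(g[212:228,322].round().tolist()); print(g[218,314:332].round().tolist())
print(g[183:219,322].round().tolist()); print(g[200,312:334].round().tolist())
print("bit edge",onplane([[322.7,216.7]],T,K,.1547).round(4),"slot",onplane([[322.7,201.0]],T,K,.095).round(4))
E
```

```text
[39.0, 67.0, 95.0, 104.0, 88.0, 47.0, 46.0, 46.0, 46.0, 47.0, 78.0, 109.0, 87.0, 22.0, 5.0, 4.0]
[111.0, 109.0, 109.0, 109.0, 100.0, 72.0, 46.0, 47.0, 46.0, 46.0, 46.0, 71.0, 96.0, 105.0, 106.0, 106.0, 107.0, 108.0]
[106.0, 106.0, 106.0, 106.0, 105.0, 89.0, 47.0, 31.0, 30.0, 30.0, 29.0, 31.0, 30.0, 30.0, 30.0, 30.0, 28.0, 29.0, 30.0, 27.0, 28.0, 28.0, 29.0, 28.0, 28.0, 28.0, 28.0, 27.0, 30.0, 39.0, 67.0, 95.0, 104.0, 88.0, 47.0, 46.0]
[109.0, 110.0, 109.0, 107.0, 106.0, 103.0, 83.0, 50.0, 29.0, 29.0, 29.0, 29.0, 28.0, 29.0, 65.0, 95.0, 104.0, 105.0, 105.0, 107.0, 107.0, 106.0]
bit edge [[0.5442 0.0297 0.1547]] slot [[0.5433 0.0207 0.095 ]]
```

```bash
cat >> h.py <<'E'
YAW=-.122
E
python3 - <<'E'
from h import *
q=down(YAW); c=np.array([.5433,.0219])
r.servo_line([*c,.140],q,vel=.1)
ax=np.array([np.cos(YAW),np.sin(YAW)]); ay=np.array([-ax[1],ax[0]])
for dx,dy in [(0,0),(1.2,0),(-1.2,0),(0,1.5),(0,-1.5),(1.2,1.5),(-1.2,-1.5),(1.2,-1.5),(-1.2,1.5)]:
    p=c+(dx*ax+dy*ay)/1000
    if dx or dy: r.servo_line([*p,.134],q,vel=.06)
    hit=r.servo_line([*p,.111],q,vel=.03,contact_N=8); s=state()
    print(dx,dy,hit,s["position"].round(4),s["contact_force"].round(1),s["time_s"])
    if s["position"][2]<.122: break
E
```

```text
0 0 True [0.5431 0.0219 0.115 ] [-0.9  0.9  5. ] 12.9083
```

```bash
python3 - <<'E'
from h import *
c=np.array([.5433,.0219]); z0=.1153
for a in [.28,.34,.40,.46,.52,.58,.31,.37,.43,.49]:
    q=down(YAW-a)
    r.servo_line([*c,z0+.0006],q,vel=.02)
    hit=r.servo_line([*c,z0-.006],q,vel=.03,contact_N=8); s=state()
    print(a,hit,s["position"].round(4),s["contact_force"].round(1),s["torque"].round(2),s["time_s"])
    if s["position"][2]<z0-.0035: break
E
```

```text
0.28 False [0.5431 0.0219 0.1089] [ 0.8  0.  -0.7] [-0.11 -0.02  0.08] 13.7083
```

```bash
python3 - <<'E'
from h import *
c=np.array([.5433,.0219]); a=.28
hit=r.servo_line([*c,.0990],down(YAW-a),vel=.03,contact_N=12); s=state()
print(a,hit,s["position"].round(4),s["contact_force"].round(1),s["torque"].round(2),s["time_s"],s["grip_width"])
E
```

```text
0.28 True [0.5434 0.022  0.1013] [-0.8  0.5  4.2] [0.01 0.18 0.07] 14.05 0.09962821086508412
```

```bash
python3 - <<'E'
from h import *
c=np.array([.5433,.0219])
hit=r.servo_line([*c,.0990],down(YAW-.28),vel=.02,contact_N=15); s=state()
print(hit,s["position"].round(4),s["contact_force"].round(1),s["time_s"])
z=s["position"][2]
for a in [.45,.6,.75,.9,1.05,1.2,1.3,1.37]:
    r.servo_line([*c,z],down(YAW-a),vel=.02); s=state()
    print(a,s["position"].round(4),s["contact_force"].round(1),s["torque"].round(2),s["time_s"],s["grip_width"].round(4),s["joints"][5].round(3))
    if np.linalg.norm(s["contact_force"])>45 or abs(s["torque"][2])>1: break
wcam("turned"); cams.read_camera("side")
for n in("lid_edge","keyhole"): print(n,[(np.round(x["point"],4).tolist(),round(x["p"],2)) for x in cams.tip_of("side",n)[:2]])
a=cv2.imread("pics/turned.png"); cv2.imwrite("pics/turnedc.png",a)
E
```

```text
False [0.5435 0.022  0.1012] [-6.2  1.1 13.8] 14.3Traceback (most recent call last):
  File "<stdin>", line 8, in <module>
AttributeError: 'float' object has no attribute 'round'
```

```bash
python3 - <<'E'
from h import *
c=np.array([.5433,.0219]); z=.1005
for a in [.45,.6,.75,.9,1.05,1.2,1.3,1.37]:
    r.servo_line([*c,z],down(YAW-a),vel=.02); s=state()
    print(a,s["position"].round(4),s["contact_force"].round(1),s["torque"].round(2),s["time_s"],round(s["grip_width"],4),s["joints"][5].round(3))
    if np.linalg.norm(s["contact_force"])>45 or abs(s["torque"][2])>1: break
wcam("turned"); cams.read_camera("side")
for n in("lid_edge","keyhole"): print(n,[(np.round(x["point"],4).tolist(),round(x["p"],2)) for x in cams.tip_of("side",n)[:2]])
E
```

```text
0.45 [0.5436 0.0219 0.1013] [-1.6 -0.3  7.6] [0.06 0.42 0.02] 14.8667 0.0969 0.451
0.6 [0.5435 0.0221 0.1013] [-2.7  0.4  7.4] [ 0.22  0.46 -0.08] 15.1667 0.094 0.601
0.75 [0.5435 0.0221 0.1013] [-1.5  0.4  6.7] [0.22 0.39 0.01] 15.4667 0.1002 0.751
0.9 [0.5435 0.0221 0.1013] [-2.7  0.3  6.6] [0.19 0.41 0.01] 15.7667 0.1022 0.901
1.05 [0.5436 0.0221 0.1013] [-1.9  1.   6.6] [ 0.2   0.37 -0.02] 16.0667 0.0984 1.051
1.2 [0.5436 0.0221 0.1013] [-3.5  1.5  7.1] [0.12 0.42 0.01] 16.3667 0.0957 1.201
1.3 [0.5436 0.0221 0.1013] [-1.5  0.3  6.6] [ 0.11  0.37 -0.05] 16.6167 0.0983 1.301
1.37 [0.5435 0.0221 0.1012] [-2.1  0.8  6.3] [0.14 0.41 0.01] 16.8667 0.0976 1.371
lid_edge [([0.4975, 0.0286, 0.0683], 0.6)]
keyhole [([0.546, 0.0244, 0.0944], 0.85)]
```

View pics/turned.png

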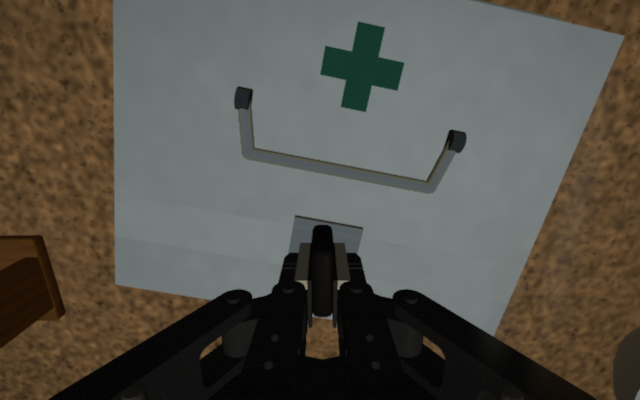

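The key head sits turned on the plate at about (326,245), still square in the pads. I'll lift a little to check that the lid is free, then let go.

```bash
python3 - <<'E'
from h import *
c=np.array([.5433,.0219]); q=down(YAW-1.37)
h=r.servo_line([*c,.1055],q,vel=.02,contact_N=14); s=state(); print(h,s["position"].round(4),s["contact_force"].round(1),s["torque"].round(2))
if not h:
    jaws.move_gripper(.45); s=state(); print(s["position"].round(4),s["contact_force"].round(1),s["time_s"])
    r.servo_line([*c,.24],q,vel=.1)
    r.wait(.3); s=state(); print(s["position"].round(4),s["contact_force"].round(1),s["time_s"])
    im,_=cams.read_camera("side"); cv2.imwrite("pics/side1.png",im[:,:,::-1])
    for n in("lid_edge","keyhole","lid_hinge","key"): print(n,[(np.round(x["point"],4).tolist(),round(x["p"],2)) for x in cams.tip_of("side",n)[:2]])
E
```

```text
False [0.5435 0.022  0.1056] [0.6 1.4 1.7] [ 0.21  0.03 -0.02]
[0.5434 0.0216 0.1055] [ 0.8 -1.3  1.8] 17.8583
[0.5432 0.0219 0.2397] [ 0.4 -0.1  0.5] 19.65
lid_edge [([0.5109, 0.0271, 0.1286], 0.9)]
keyhole [([0.557, 0.023, 0.1377], 0.81)]
lid_hinge [([0.6714, 0.004, 0.0717], 0.62), ([0.5561, 0.0242, 0.1343], 0.39)]
key [([0.5542, 0.0238, 0.1391], 0.53)]
```

The lid has sprung to about 0.36 rad and the key stays home. Now I'll plan the push, checking inverse kinematics along the whole arc.

```bash
cat >> h.py <<'E'
ax=np.array([np.cos(YAW),np.sin(YAW),0]); ay=np.array([-ax[1],ax[0],0]); Z=np.array([0,0,1.])
HINGE=np.array([.543,.0208,.074])+.128*ax-np.array([0,0,.0])
def fwd(p,yaw,sx=1):
    "tool pointing forward, pitched p down, yawed from box x; tool x upward (sx=1)"
    a=np.cos(yaw)*ax+np.sin(yaw)*ay
    z=np.cos(p)*a-np.sin(p)*Z; x=sx*(np.sin(p)*a+np.cos(p)*Z)
    return R.from_matrix(np.c_[x,np.cross(z,x),z]).as_quat()
def tip(th,d,yb,rr=.145):
    return HINGE+yb*ay+ax*(-rr*np.cos(th)-d*np.sin(th))+Z*(rr*np.sin(th)-d*np.cos(th))
E
python3 - <<'E'
from h import *
ths=np.arange(.36,1.76,.2)
for sx in(1,-1):
 for p in (0,.2,.4,.6,.8):
  for yaw in(-.5,-.25,0,.25,.5):
   for yb in(-.075,.075):
    q=fwd(p,yaw,sx); pre=tip(.36,.018,yb)-.08*(np.cos(yaw)*ax+np.sin(yaw)*ay)+.0*Z
    js=[r.inverse_kinematics(pt,q) for pt in [pre]+[tip(t,.012*abs(np.cos(t)),yb) for t in ths]]
    if all(j is not None for j in js):
        js=np.array(js); print(sx,p,yaw,yb,js[0].round(2).tolist(),js[-1].round(2).tolist(),np.abs(np.diff(js,axis=0)).max().round(2))
E
```

```text
1 0 -0.5 -0.075 [0.41, 0.76, 2.32, 4.17, 1.54, -1.63] [0.07, 0.48, 2.07, 3.93, 1.13, -1.98] 0.24
1 0 -0.25 0.075 [0.66, 0.75, 2.26, 4.18, 1.5, -1.68] [0.27, 0.49, 2.05, 3.88, 1.1, -1.96] 0.22
1 0 0 0.075 [0.35, 0.81, 2.43, 3.62, 1.66, -1.52] [0.09, 0.44, 2.16, 3.39, 1.04, -1.7] 0.16
1 0 0.5 -0.075 [-1.27, 0.77, 2.35, 1.49, 1.57, -1.55] [-0.68, 0.47, 2.09, 2.01, 1.3, -1.05] 0.32
1 0.2 -0.5 -0.075 [0.38, 0.52, 2.38, 4.2, 1.25, -1.79] [0.06, 0.33, 2.07, 4.11, 0.85, -2.17] 0.23
1 0.2 -0.25 0.075 [0.64, 0.53, 2.32, 4.23, 1.22, -1.84] [0.26, 0.34, 2.05, 4.06, 0.82, -2.16] 0.22
1 0.2 0.5 -0.075 [-1.24, 0.51, 2.42, 1.48, 1.39, -1.36] [-0.67, 0.31, 2.09, 1.84, 1.07, -0.85] 0.32
1 0.4 0.5 -0.075 [-1.16, 0.25, 2.45, 1.42, 1.2, -1.09] [-0.63, 0.2, 2.05, 1.58, 0.89, -0.56] 0.31
1 0.6 0.5 -0.075 [-1.04, 0.04, 2.43, 1.27, 1.02, -0.77] [-0.57, 0.13, 1.98, 1.23, 0.79, -0.2] 0.28
1 0.8 0.5 -0.075 [-0.89, -0.08, 2.37, 1.03, 0.89, -0.4] [-0.5, 0.12, 1.87, 0.85, 0.8, 0.19] 0.24
1 0.8 0.5 0.075 [-0.39, -0.16, 2.44, 1.15, 0.56, -0.12] [-0.19, 0.1, 1.89, 0.73, 0.59, 0.5] 0.18
-1 0 -0.5 -0.075 [0.41, 0.76, 2.32, 4.17, 1.54, 1.51] [0.07, 0.48, 2.07, 3.93, 1.13, 1.17] 0.24
-1 0 -0.25 0.075 [0.66, 0.75, 2.26, 4.18, 1.5, 1.46] [0.27, 0.49, 2.05, 3.88, 1.1, 1.18] 0.22
-1 0 0 0.075 [0.35, 0.81, 2.43, 3.62, 1.66, 1.62] [0.09, 0.44, 2.16, 3.39, 1.04, 1.44] 0.16
-1 0 0.5 -0.075 [-1.27, 0.77, 2.35, 1.49, 1.57, 1.6] [-0.68, 0.47, 2.09, 2.01, 1.3, 2.09] 0.32
-1 0.2 -0.5 -0.075 [0.38, 0.52, 2.38, 4.2, 1.25, 1.35] [0.06, 0.33, 2.07, 4.11, 0.85, 0.97] 0.23
-1 0.2 -0.25 0.075 [0.64, 0.53, 2.32, 4.23, 1.22, 1.31] [0.26, 0.34, 2.05, 4.06, 0.82, 0.98] 0.22
-1 0.2 0.5 -0.075 [-1.24, 0.51, 2.42, 1.48, 1.39, 1.79] [-0.67, 0.31, 2.09, 1.84, 1.07, 2.29] 0.32
-1 0.4 0.5 -0.075 [-1.16, 0.25, 2.45, 1.42, 1.2, 2.05] [-0.63, 0.2, 2.05, 1.58, 0.89, 2.58] 0.31
-1 0.8 -0.5 0.075 [0.53, 0.16, 2.12, -1.06, 0.82, 0.32] [0.24, 0.24, 1.73, -0.82, 0.8, -0.23] 0.18
```

```bash
python3 - <<'E'
from h import *
q=fwd(.6,.5); tz=R.from_quat(q).as_matrix()[:,2]; yb=-.075
st=tip(.36,.026,yb); pre=st-.085*tz
print(st.round(3),pre.round(3),[None if (j:=r.inverse_kinematics(x,q)) is None else j.round(2).tolist() for x in (pre,pre+.05*Z,st,tip(.36,.02,yb))])
q0=state()["ee_rot"]
r.servo_line([.45,-.03,.29],q0,vel=.2)
jaws.move_gripper(0,40)
r.reach(pre,q); s=state(); print(s["position"].round(3),s["time_s"],s["contact_force"].round(1))
h=r.servo_line(st,q,vel=.08,contact_N=6); s=state(); print(h,s["position"].round(4),s["time_s"],s["contact_force"].round(1))
im,_=cams.read_camera("side"); cv2.imwrite("pics/side2.png",im[100:360,180:500,::-1].repeat(2,0).repeat(2,1))
for n in("lid_edge","keyhole"): print(n,[(np.round(x["point"],4).tolist(),round(x["p"],2)) for x in cams.tip_of("side",n)[:2]])
E
```

```text
[ 0.517 -0.052  0.101] [ 0.452 -0.077  0.149] [[-1.01, -0.1, 2.42, 1.2, 1.06, -0.59], [-1.01, -0.25, 2.39, 1.11, 1.13, -0.4], [-0.77, 0.15, 2.33, 1.47, 0.86, -0.74], [-0.77, 0.14, 2.33, 1.45, 0.86, -0.72]]
[ 0.452 -0.078  0.149] 22.6917 [ 0.3 -1.2 -0.1]
False [ 0.5171 -0.0518  0.1009] 23.9083 [0.2 0.5 0. ]
lid_edge [([0.5086, 0.0247, 0.1287], 0.73), ([0.5508, 0.0226, 0.109], 0.52)]
keyhole [([0.51, 0.0254, 0.1285], 0.64), ([0.5592, 0.0211, 0.1386], 0.57)]
```

View pics/side2.png

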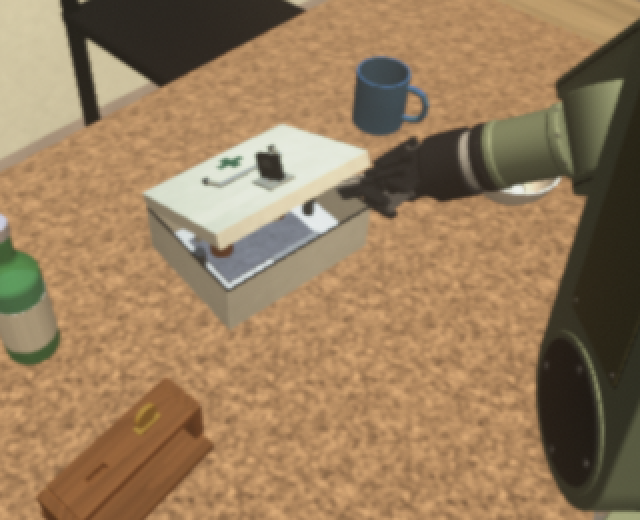

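The crop shows the lid ajar with the key standing in its lock at (268,165), and the closed fingers under the front edge at (350,190). The brass key is still in the stand. Now I'll push the lid round its arc.

```bash
python3 - <<'E'
from h import *
q=fwd(.6,.5); yb=-.075
for th in np.arange(.4,1.63,.1):
    d=.011+.025*np.tan(.66-th) if th<.66 else .011*np.cos(th-.66)
    try: h=r.servo_line(tip(th,d,yb),q,vel=.07,contact_N=20)
    except r.IKError as e: print("IK",th,e); break
    s=state(); print(round(th,2),h,s["position"].round(3),s["contact_force"].round(1),round(s["time_s"],1))
    if h: break
cams.read_camera("side")
for n in("lid_edge","keyhole"): print(n,[(np.round(x["point"],4).tolist(),round(x["p"],2)) for x in cams.tip_of("side",n)[:2]])
E
```

```text
0.4 False [ 0.521 -0.052  0.114] [-1.5  0.3  0. ] 24.4
0.5 False [ 0.527 -0.053  0.13 ] [-1.6  1.  -1.3] 24.8
0.6 False [ 0.535 -0.054  0.145] [-1.   0.8 -1.1] 25.2
0.7 False [ 0.544 -0.055  0.159] [-0.8 -0.3 -2.2] 25.6
0.8 False [ 0.553 -0.056  0.171] [-0.7 -0.7 -1.6] 25.9
0.9 False [ 0.563 -0.057  0.181] [-0.8 -0.9 -1.4] 26.3
1.0 False [ 0.575 -0.059  0.191] [-0.4  0.3 -0.3] 26.6
1.1 False [ 0.587 -0.06   0.199] [-0.6 -0.3 -1. ] 27.0
1.2 False [ 0.601 -0.062  0.206] [-1.  -0.1 -0.7] 27.4
1.3 False [ 0.615 -0.064  0.212] [-0.5  0.4 -0.9] 27.8
1.4 False [ 0.629 -0.066  0.216] [ 0.8  0.3 -0.6] 28.1
1.5 False [ 0.644 -0.067  0.219] [-0.2  0.4 -0.2] 28.5
1.6 False [ 0.659 -0.069  0.22 ] [ 0.8 -0.8 -0.8] 28.9
lid_edge [([0.6583, 0.006, 0.2386], 0.67)]
keyhole [([0.6843, 0.0093, 0.2002], 0.96)]
```

```bash
python3 - <<'E'
from h import *
q=fwd(.6,.5); yb=-.075
for th in np.arange(1.65,1.96,.05):
    h=r.servo_line(tip(th,.011*np.cos(th-.66),yb),q,vel=.04,contact_N=10)
    s=state(); cams.read_camera("side"); e=cams.tip_of("side","lid_edge")
    a=None
    if e:
        v=np.array(e[0]["point"])-HINGE; a=np.arctan2(v[2],-v@ax)
    print(round(th,2),h,s["contact_force"].round(1),round(s["time_s"],1),a)
    if h or (a and a>1.74): break
E
```

```text
1.65 False [ 1.4 -0.2 -0. ] 29.3 1.5511088356035694
1.7 False [ 0.  -0.6 -0.1] 29.8 1.6240796393591532
1.75 False [ 0.3 -0.6 -0.2] 30.2 1.7069071272588618
1.8 False [-0.7  0.6 -0.2] 30.7 1.7844372636899681
```

Lid is near its stop; withdraw along the tool axis, pull clear and check.

```bash
python3 - <<'E'
from h import *
s=state(); q=s["ee_rot"]; tz=R.from_quat(q).as_matrix()[:,2]
p=s["position"]; 
r.servo_line(p-.03*ax,q,vel=.08); r.servo_line(p-.14*ax-.03*Z*0,q,vel=.15)
r.wait(1.0)
for c in("side","top"):
    im,_=cams.read_camera(c)
    for n in("lid_edge","keyhole","key","house_key","bowl","bottle","mug"):
        print(c,n,[(np.round(x["point"],4).tolist(),round(x["p"],2)) for x in cams.tip_of(c,n)[:1]])
    e=cams.tip_of(c,"lid_edge")
    if e: v=np.array(e[0]["point"])-HINGE; print("lid",np.arctan2(v[2],-v@ax))
    cv2.imwrite(f"pics/{c}3.png",im[:,:,::-1])
s=state();print(s["contact_force"].round(1),s["time_s"])
E
```

```text
side lid_edge [([0.7056, 0.005, 0.2357], 0.68)]
side keyhole [([0.7196, 0.003, 0.194], 0.79)]
side key []
side house_key [([0.4483, 0.2982, 0.0658], 0.69)]
side bowl [([0.4212, -0.3026, -0.0028], 0.68)]
side bottle [([0.6572, 0.3128, 0.0021], 0.66)]
side mug []
lid 1.7858139218370643
top lid_edge [([0.7054, 0.0038, 0.2415], 0.87)]
top keyhole [([0.7204, 0.0045, 0.1948], 0.89)]
top key [([0.4185, -0.2984, 0.0006], 0.56)]
top house_key [([0.453, 0.2968, 0.0696], 0.59)]
top bowl [([0.4182, -0.3011, -0.001], 0.97)]
top bottle [([0.6587, 0.3078, -0.0013], 0.6)]
top mug [([0.6466, -0.2999, -0.0065], 0.83)]
lid 1.7782846556626077
[-0.3 -0.1  0. ] 34.075
```

View pics/side3.png

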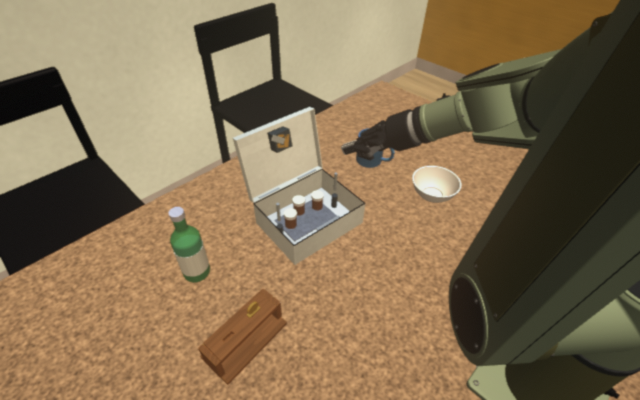

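View pics/top3.png

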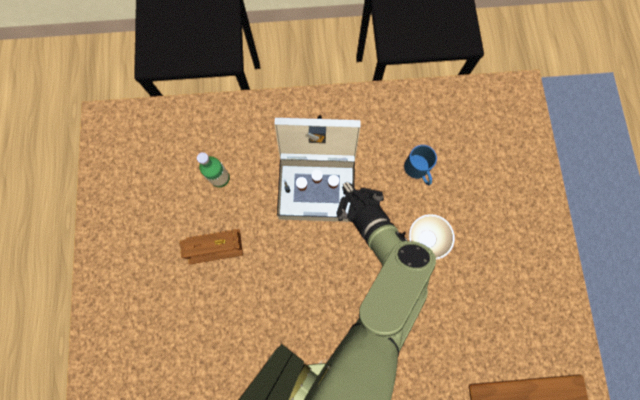

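The lid stands back at its stop by itself (about 1.78 rad), with the lock case at (317,133) and the key sticking out behind at (319,120) in the top view. The gripper is touching nothing, and the bowl, bottle, mug and brass key are where they were. Handing in now.

```bash
python3 -c "
from bench import job
print(job.close_job())"
```

```text
the job is handed in; nothing more can be done
None
```

The job is handed in: the key is fully home and turned in the lock, the lid stands open at its stop (about 1.78 rad by camera), the other key, bowl, bottle and mug did not move, and it took about 34 of the 64 s.

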